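# Lock a radio module in its sloped test fixture and scan it

## Robot

A 7-joint arm with a two-finger parallel gripper is mounted at the origin on the work surface. World frame = base frame: x ahead of the robot, y to its left, z up, the work surface at z = 0. Lengths are in m, angles in rad, forces in N, time in s.
With the tool pointing down it reaches from about 0.425 to 0.875 m from the base axis. Payload 4.7 kg.
Tool frame: the origin (TCP) lies midway between the tips of the shut fingers; the grasp point (between the pads) lies 19 mm behind it; z points along the fingers, y is the line along which they close (so a half turn about z gives the same grasp; the last joint's range is limited). The gripper opens to 87 mm and grips with 3 to 60 N. Pads are 19 mm wide; open, the fingers measure 117 mm over their backs; the gripper's body (75 mm by 190 mm) begins 51 mm behind the grasp point.
Start: joints at [1.195, 0.321, -0.07, 1.45, 0.023, 1.371, -0.057], TCP at [0.247, -0.601, 0.197] pointing down, gripper open.
Joint ranges: [-2.86, 2.86], [-0.3, 2.09], [-1.38, 1.24], [0.06, 2.45], [-1.56, 4.7], [0.09, 2.05], [-2.69, 2.69]. Speed limits (rad/s): [2.57, 2.57, 3.14, 3.14, 3.14, 3.14, 3.14].

## Interface

Orientations are given as a rotation vector (axis times angle).
In Python, from bench import ctrl gives the robot as it stands. The module is installed in compiled form; this text tells all that it offers.
- The arm moves only by the tool carry_out, never from a script. Its argument "steps" is a list of rows, each a list of 7 numbers: the turn, a rotation vector about the world's x, y, z in degrees, then the shift along the world's x, y, z in cm, then the opening, from 0 (shut) to 1 (fully open). A call has 1 to 12 rows; each row is the pose to reach, as a shift and turn from the pose commanded when the call began; what a row does not reach only later rows make up. A row lasts 1/10 s, in which the tool goes at most 50 mm and 8.59 degrees, less where a joint would pass 70% of its speed; a pose out of reach is approached as far as the arm can. A call with a gripper value outside its range is refused whole. The fingers move at their own pace and stop on an object; "squeeze" is the grip in N (left out, the last holds). Time passes only in rows, so rows that repeat a pose let the fingers close. It gives the time, the measured TCP pose, the force, the opening and the grip force at its end, in the units of the state.
- ctrl.get_state(): the state, without advancing time (a new reading comes with each control period).
- ctrl.get_image(name): name is "scene" or "top"; returns a dict with "pixels" (384x512x3 uint8, red, green, blue), "camera_matrix" (3x3 intrinsics, pixels), "cam_to_world" (4x4, takes a point from camera to world coordinates). Camera axes: x right, y down, z forward; pixel columns grow to the right and rows downward; lengths in m; the calibration is good to about 2 mm. A picture is of the moment at which its call begins. There is no depth.
- ctrl.close_job(): hands the job in; it is judged then, once.
The state is a dict: "time": time; "joint_positions": joint angles; "qd": joint speeds; "joint_torque": joint torques, N m; "position": TCP position; "tool_rot": TCP orientation; "ft_force": force on the tool from outside, world axes, zero at the start; "torque": the same for the moment, N m; "grip_width": opening from 0.0 (shut) to 1.0 (fully open); "grip_force": force on a finger pad.
Only numpy, scipy, OpenCV 4.12 (cv2) and the standard library are available. Lean on these libraries where they do the work, as an engineer would, in place of code of your own. Each camera call takes 0.05 s, during which the arm holds its last target. There are 200 camera calls.

## Task

Swing the yellow hold-down bar fully down over the module in the sloped test fixture, then lock it with the long red-handled pin from the rack: push the pin through the eye at the bar's end into the hole below until its collar sits on the bar, and leave it there. Then take the stick scanner, point its nose squarely at the module's barcode label from about 80 mm away and hold it steady for a second without touching the fixture, and stand it back nose-down in its holder without dropping it. Leave the blue and white pins and everything else on the bench where they are.

Things in the scene. Friction and masses are not known exactly. Their poses are not given: they have to be found in the camera images.
- fixture: Fixed test fixture; dark base 180 x 250 x 12 mm (x, y), origin at its underside's centre, z up. Its blue plate slopes 30 deg, rising to the fixture's +x, so its normal leans 30 deg from vertical to the fixture's -x. In the SLOPE FRAME (origin 80 mm above the fixture's, x up the slope, y the fixture's, z the normal) the aluminium module fills x -50..50, y -55..55, z 0..30 mm.
- lock_hole (a point): Mouth of the lock hole (15 mm diameter, 55 mm deep, chamfered) in the top of the 40 x 40 mm steel lug at the fixture's -y side. z points out of the hole along its axis (the slope's normal, 30 deg from vertical), x up the slope, y as the fixture's. At (22, -92, 30) mm in the slope frame.
- clamp_eye (a point): Centre of the eye (15 mm through hole, in a 40 x 40 x 10 mm plate) at the free end of the yellow hold-down bar, at the bar's upper face. z is the upper face's normal, y points along the bar to the hinge. When the bar is closed this is 12 mm above lock_hole along the hole's axis.
- clamp_hinge (a point): On the hinge axis of the bar at the fixture's +y side; turns with the bar. The bar (26 wide, 10 mm thick, upper face 5 mm above the axis) runs along its own -y from here to the eye, 177 mm away. The hinge axis runs along the slope's x, at (22, 85, 37) mm in the slope frame, between two ears 44 mm high.
- clamp (a joint): Hinge angle of the yellow bar, rad: 0 closed on its stop, flat over the module parallel to the slope; grows as the eye end lifts (starts 0.5 to 0.9). It is stiff enough to stay where it is left and takes 2 to 4 N, pushed at mid-bar, to move.
- label (a point): Centre of the white barcode label (34 x 60 mm) on the module's upper face, in the half nearer the robot and beside the closed bar. z is the face's normal (30 degrees from vertical), x up the slope.
- rack: Grey pin rack, fixed, 220 x 60 x 75 mm (x, y, z), three 15 mm holes in its top at x = -70, 0, 70 mm. Origin at the centre of its underside. It stands left or right of the fixture.
- pin: Lock pin with a red handle, 108 mm long: steel shaft 12 mm thick, 60 mm long with a tapered tip; collar 30 mm wide, 60 to 66 mm above the tip; red square grip 24 x 24 mm from 66 to 108 mm. Origin at the tip, z towards the handle, x and y across the grip's flats. Starts upright in a rack hole, collar underside on the rack's top, 75 mm above the bench.
- pin_blue: Pin with a blue handle, short 32 mm shaft, otherwise the same; origin at its tip. Not used, leave it.
- pin_white: Pin with a white handle, short 32 mm shaft, otherwise the same; origin at its tip. Not used, leave it.
- holder: Black holder for the scanner, fixed: open socket 64 x 54 mm outside, 54 x 44 mm inside (x, y), rim 65 mm above the bench, floor 5 mm, on a 110 x 100 mm foot. Origin at the centre of its underside. It stands on the other side of the fixture from the rack.
- scanner: Grey stick scanner with an orange band, 40 x 30 mm in section (x, y), 150 mm long, about 0.2 kg, balanced 90 mm above the nose. Origin at the centre of its window in the nose, z along the stick away from the nose; it looks along its -z. It starts upright, nose down, on the holder's floor (top 155 mm above the bench).
- aim_point (a point): The scanner's best reading point: on its axis, 80 mm ahead of the nose (at -80 mm along the scanner's z).
- router: White box with brass sockets, 85 x 120 x 28 mm, loose, bystander.
- screwdriver: Screwdriver lying on the bench, loose, bystander.
- wrench: Wrench lying on the bench, loose, bystander.
- attenuator: Brass attenuator, standing, 40 mm diameter, 68 mm high, loose, bystander.
There are look-alikes about, which are no part of the job. What is shaped like the scanner but turquoise is not meant. What is shaped like the pin but brown is not meant.

How it is judged:
On the way, in this order (a step that is already met when the one before it is completed fails the run):
1. the hold-down bar is fully closed (value of joint clamp below 0.05 rad), for 0.2 s.
2. the red pin is fully home through the eye of the closed bar (value of joint clamp below 0.05 rad and z of pin in the frame of lock_hole below -0.0435 m and x of pin in the frame of lock_hole between -0.005 and 0.005 m and y of pin in the frame of lock_hole between -0.005 and 0.005 m and angle between the z axis of pin and the z axis of lock_hole, either way round below 0.12 rad), for 0.3 s.
3. the scanner is held steady, square to the label (within 20 degrees), its 80 mm reading point within 30 mm of the label's centre (all of step 2 and distance between aim_point and label below 0.03 m and angle between the z axis of scanner and the z axis of label, either way round below 0.35 rad and linear speed of scanner below 0.03 m/s and angular speed of scanner below 0.3 rad/s), for 0.8 s.
At the end, for the whole second after the job is handed in: Bar closed (under 0.05 rad); red pin through its eye in the lock hole, collar within 4.5 mm of the bar, tip within 5 mm each way and pin within 0.12 rad of the axis, released; scanner upright (0.1 rad) on the holder's floor within 15 mm of its centre; both at rest (all of step 2 and contact force between the fingers and pin below 0.1 N and horizontal distance between scanner and holder below 0.015 m and angle between scanner's own z axis and vertical below 0.1 rad and height (world z) of scanner below 0.009 m and linear speed of each of scanner, pin below 0.02 m/s); the robot touches nothing.
It fails at once if the blue or white pin, router, screwdriver, wrench or attenuator is moved by more than 30 mm (distance of any of pin_blue, pin_white, router, screwdriver, wrench, attenuator from where it was at the start of the episode above 0.03 m).
It fails at once if the scanner knocks against the fixture (over 2 N) (contact force between scanner and fixture above 2 N).
It fails at once if the scanner is dropped (falls out of the fingers at over 0.5 m/s) (linear speed of scanner above 0.5 m/s and contact force between the fingers and scanner below 0.05 N).
It also fails if it takes over 72 s, if anything falls off the work surface, if the arm or the gripper's body presses on something with over 40 N, if the wrist force passes 120 N, or if a joint passes its speed limit or range.

## Working session

There is one attempt and no reset: what is moved stays moved. The work goes in short steps, Python scripts to look and compute and a tool call to move; the robot and the scene stay as the last step left them, time stands still between calls to the robot, and variables do not carry over. Pictures are saved under pics/ and viewed, at most 10 in all, crops included, and the job is handed in when it is done.

Besides the shell and the picture viewer there is one more tool, called after "Call:" by a JSON object that holds its "method" and its "body". carry_out: Moves the arm, as the interface text tells. Its arguments: {"type":"object","properties":{"steps":{"type":"array","items":{"type":"array","items":{"type":"number"}}},"squeeze":{"type":"number"}},"required":["steps"]}

```bash
mkdir -p pics
python3 - <<'E'
from bench import ctrl
import cv2,numpy as np
for n in("scene","top"):
    d=ctrl.get_image(n);im=d["pixels"][:,:,::-1]
    np.savez(f"pics/{n}0.npz",**d)
    cv2.imwrite(f"pics/{n}0.png",cv2.resize(im,(800,600),interpolation=cv2.INTER_CUBIC))
    print(n,d["camera_matrix"].tolist(),np.round(d["cam_to_world"],4).tolist())
s=ctrl.get_state();print({k:np.round(v,3).tolist() for k,v in s.items()})
E
```

```text
scene [[360.2761772547949, 0.0, 255.14370837236254], [0.0, 360.2761772547949, 192.03140464392496], [0.0, 0.0, 1.0]] [[-0.6635, 0.5223, -0.5357, 1.0489], [0.7482, 0.4567, -0.4814, 0.4322], [-0.0068, -0.7202, -0.6937, 0.6901], [0.0, 0.0, 0.0, 1.0]]
top [[398.0848179223204, 0.0, 262.8031194711846], [0.0, 398.0848179223204, 200.27366938507743], [0.0, 0.0, 1.0]] [[0.0031, -0.9967, 0.0817, 0.4882], [-0.9999, -0.0018, 0.0163, 0.0085], [-0.0161, -0.0817, -0.9965, 1.2368], [0.0, 0.0, 0.0, 1.0]]
{'time': 0.1, 'joint_positions': [1.195, 0.322, -0.07, 1.452, 0.023, 1.371, -0.057], 'qd': [-0.0, -0.002, 0.001, -0.004, -0.003, 0.002, 0.0], 'joint_torque': [-0.0, -49.257, -0.406, -31.34, -0.064, 0.039, 0.0], 'position': [0.247, -0.601, 0.196], 'tool_rot': [-3.08, -0.608, 0.001], 'ft_force': [-0.825, 0.327, 0.14], 'torque': [0.002, 0.013, 0.015], 'grip_force': 0.0, 'grip_width': 1.001}
```

View pics/scene0.png

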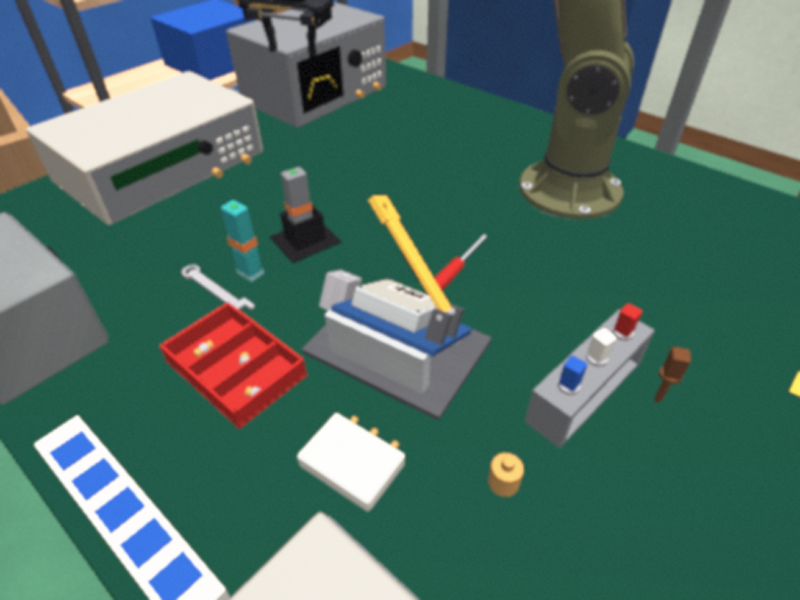

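View pics/top0.png

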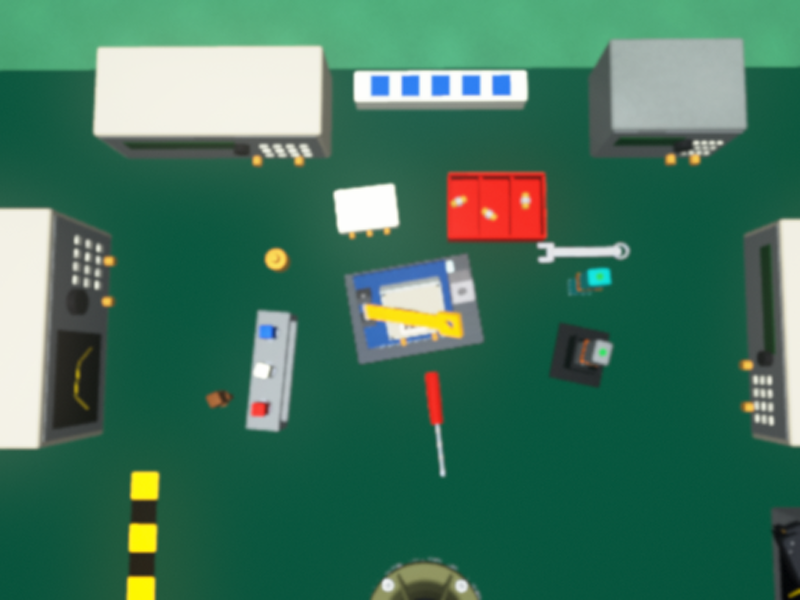

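Run:
```python
import cv2,numpy as np
S=np.load("pics/scene0.npz")["pixels"][:,:,::-1];T=np.load("pics/top0.npz")["pixels"][:,:,::-1]
def c(I,x,y,w,h,k):
    o=cv2.resize(I[y:y+h,x:x+w],None,fx=k,fy=k,interpolation=cv2.INTER_CUBIC)
    for i in range(0,w,10):cv2.line(o,(i*k,0),(i*k,8 if (x+i)%50 else 18),(255,0,255),1)
    for i in range(0,h,10):cv2.line(o,(0,i*k),(8 if (y+i)%50 else 18,i*k),(255,0,255),1)
    cv2.putText(o,f"{x},{y}",(20,30),0,.5,(255,255,255),1);return o
A=np.hstack([c(S,190,120,130,150,4),np.vstack([c(S,170,100,70,75,4),c(S,378,190,70,75,4)])])
B=np.vstack([np.hstack([c(T,215,160,100,75,4),c(T,130,205,100,75,4)]),np.hstack([c(T,330,185,100,75,4),c(S,330,190,100,75,4)])])
cv2.imwrite("pics/A.png",A);cv2.imwrite("pics/B.png",B)
```

```text
(no output)
```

View pics/A.png

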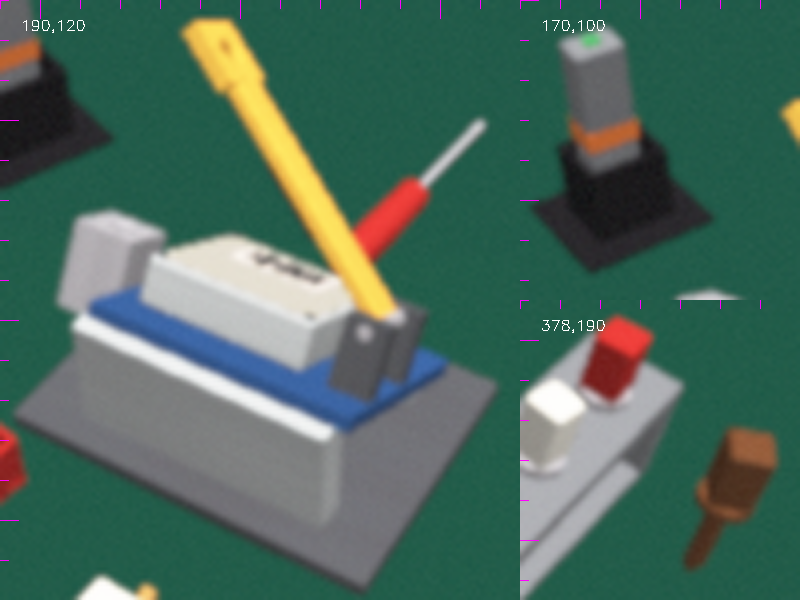

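View pics/B.png

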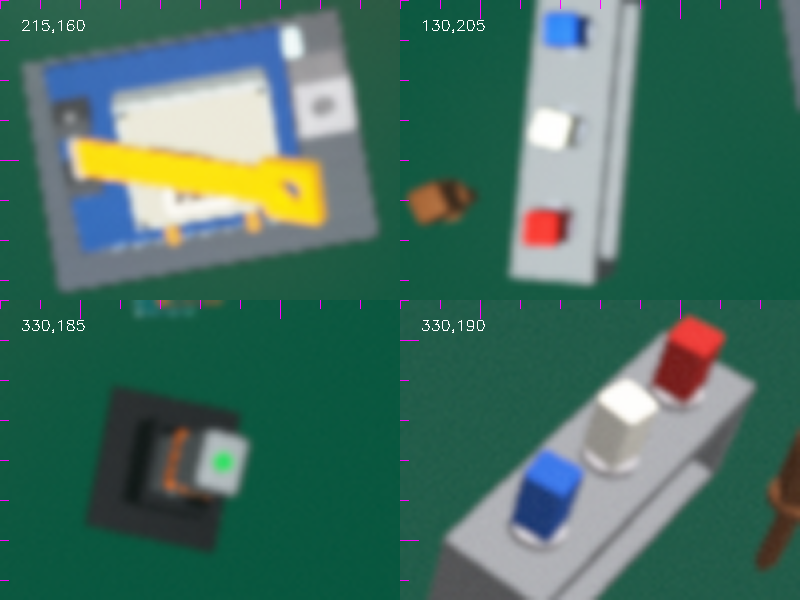

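```bash
cat > h.py <<'E'
import numpy as np,cv2
from scipy.spatial.transform import Rotation as R
from scipy.optimize import least_squares
def load(n):
    d=np.load(f"pics/{n}0.npz");return d["camera_matrix"],d["cam_to_world"]
C={n:load(n) for n in("scene","top")}
def proj(n,p):
    K,M=C[n];q=(np.atleast_2d(p)-M[:3,3])@M[:3,:3]@K.T;return q[:,:2]/q[:,2:]
def ray(n,uv,z):
    K,M=C[n];d=M[:3,:3]@np.linalg.solve(K,[*uv,1]);return M[:3,3]+d*(z-M[2,3])/d[2]
def nat(o,p): return np.array(o)+(np.array(p)+.5)/4-.5
def pose(x,y,a): 
    T=np.eye(4);T[:3,:3]=R.from_euler('z',a).as_matrix();T[:2,3]=x,y;return T
SL=np.eye(4);SL[:3,:3]=R.from_euler('y',-30,degrees=True).as_matrix();SL[2,3]=.08
def tf(T,p): return np.atleast_2d(p)@T[:3,:3].T+T[:3,3]
E
python3 - <<'E'
from h import *
obs=[] # cam,pix,kind,pt(mm)
t=(215,160);s=(190,120)
for c,o,p,k,q in [("top",t,(22,65),'b',(90,125,12)),("top",t,(335,10),'b',(90,-125,12)),("top",t,(379,235),'b',(-90,-125,12)),("top",t,(60,292),'b',(-90,125,12)),
 ("scene",s,(14,412),'b',(90,-125,12)),("scene",s,(363,586),'b',(90,125,12)),("scene",s,(498,383),'b',(-90,125,12)),
 ("top",t,(323,106),'s',(22,-92,30)),("top",t,(293,85),'s',(42,-72,30)),("top",t,(348,77),'s',(42,-112,30)),("top",t,(357,130),'s',(2,-112,30)),("top",t,(302,138),'s',(2,-72,30)),
 ("top",t,(291,187),'e',0),("scene",s,(224,47),'e',0)]: obs.append((c,nat(o,p),k,np.array(q)/1000.))
def res(v):
    F=pose(*v[:3]);S=F@SL;th=v[3];r=[]
    for c,u,k,q in obs:
        if k=='e': q=np.array([.022,.085-.177*np.cos(th)+.005*np.sin(th)*-1,.037+.177*np.sin(th)+.005*np.cos(th)])
        r.append(proj(c,tf(F if k=='b' else S,q))[0]-u)
    return np.ravel(r)
f=least_squares(res,[.6,0,.17,.7],loss='soft_l1');print("fixture",np.round(f.x,4),np.round(res(f.x).reshape(-1,2),1).tolist())
F=pose(*f.x[:3]);S=F@SL
print("lock",tf(S,[.022,-.092,.03]),"hinge",tf(S,[.022,.085,.037]),"n",S[:3,2],"slope y",S[:3,1])
tr=(130,205);sr=(330,190)
ob=[("top",nat(tr,(143,228)),-1),("top",nat(tr,(151,129)),0),("top",nat(tr,(161,30)),1),("scene",nat(sr,(297,38)),-1),("scene",nat(sr,(228,94)),0),("scene",nat(sr,(153,173)),1)]
def rr(v):
    T=pose(*v);return np.ravel([proj(c,tf(T,[.07*i,0,.123]))[0]-u for c,u,i in ob])
g=least_squares(rr,[.5,.2,-.1],loss='soft_l1');print("rack",g.x,rr(g.x).round(1).tolist(),"red",tf(pose(*g.x),[-.07,0,0]))
th=(330,185);
hc=[ray("top",nat(th,p),.006)[:2] for p in[(112,88),(240,110),(213,252),(87,225)]];print("foot",np.round(hc,4).tolist(),np.mean(hc,0))
print("scan top",ray("top",nat(th,(221,162)),.155), "scene",ray("scene",nat((170,100),(72,42)),.155))
for n,lo,box in [("red",None,(150,250,180,275)),("scan",None,(370,210,400,240))]:
    im=np.load("pics/top0.npz")["pixels"].astype(int);x0,y0,x1,y1=box;c=im[y0:y1,x0:x1]
    m=((c[...,0]>190)&(c[...,1]<90)) if n=="red" else ((c.min(2)>125)|(c[...,1]>170))
    ys,xs=np.nonzero(m);z=.123 if n=="red" else .155
    P=np.array([ray("top",(x+x0,y+y0),z)[:2] for x,y in zip(xs,ys)],np.float32);print(n,len(P),cv2.minAreaRect(P*1000),P.mean(0))
E
```

```text
fixture [0.5995 0.0241 0.1756 0.6785] [[-0.5, -0.6], [0.5, -0.7], [0.0, 0.1], [-0.4, -0.1], [-0.5, -0.2], [0.3, -0.0], [0.5, -0.3], [0.2, 0.3], [-0.2, 0.3], [0.1, -0.2], [-0.5, -0.6], [-0.6, -0.2], [1.3, 1.0], [-0.1, -0.3]]
lock [[ 0.61953248 -0.06579644  0.11698076]] hinge [[0.58515655 0.1078686  0.12304294]] n [-0.4923069  -0.08737227  0.8660254 ] slope y [-0.17474454  0.9846138   0.        ]
rack [ 0.47716212  0.29374998 -0.07896468] [-0.7, 0.1, -0.1, -0.3, -0.1, -0.5, -0.3, -1.4, -0.0, 0.8, 0.1, -1.2] red [[0.40738025 0.29927176 0.        ]]
foot [[0.5699, -0.2641], [0.5531, -0.362], [0.4444, -0.339], [0.4646, -0.2433]] [ 0.50802495 -0.3021175 ]
scan top [ 0.5101117 -0.303597   0.155    ] scene [ 0.51242388 -0.30196102  0.155     ]
red 54 ((407.9698181152344, 298.4732971191406), (19.566207885742188, 16.774423599243164), 1.2963305711746216) [0.40799177 0.2981584 ]
scan 141 ((510.1979675292969, -303.1981506347656), (27.21759605407715, 37.57011413574219), 74.8993148803711) [ 0.5099773  -0.30301517]
```

```bash
cat >> h.py <<'E'
F=pose(.5995,.0241,.1756);S=F@SL
def Rdown(deg): return R.from_euler('z',deg,degrees=True)*R.from_rotvec([np.pi,0,0])
RS=R.from_matrix(np.c_[S[:3,0],-S[:3,1],-S[:3,2]])
def st():
    from bench import ctrl
    return ctrl.get_state()
def go(p,r,name="",base=None):
    "turn (deg) and shift (cm) from present (or base=(p,R)) to TCP p, rotation r"
    if base is None: s=st();base=(s["position"],R.from_rotvec(s["tool_rot"]))
    print(name,np.round((r*base[1].inv()).as_rotvec(degrees=True),2),np.round((np.array(p)-base[0])*100,2),"p",np.round(p,4))
def sl(*mm): return tf(S,np.array(mm)/1000)[0]
E
python3 - <<'E'
from h import *
for z in(190,110,42): go(sl(22,-20,z),RS,f"z{z}")
E
```

```text
z190 [  8.29 -28.89 -12.02] [28.15 59.19  6.  ] p [ 0.5282 -0.0089  0.2555]
z110 [  8.29 -28.89 -12.02] [32.09 59.89 -0.93] p [ 0.5676 -0.0019  0.1863]
z42 [  8.29 -28.89 -12.02] [35.43 60.48 -6.82] p [0.6011 0.0041 0.1274]
```

Call:
{"method": "carry_out", "body": {"steps": [[0, 0, 0, 0, 0, 15, 0], [0, 0, 0, 0, 0, 15, 0], [0, 0, 0, 0, 0, 15, 0], [8.29, -28.89, -12.02, 28, 59, 15, 0], [8.29, -28.89, -12.02, 28, 59, 15, 0], [8.29, -28.89, -12.02, 28, 59, 15, 0], [8.29, -28.89, -12.02, 28, 59, 15, 0], [8.29, -28.89, -12.02, 28, 59, 15, 0], [8.29, -28.89, -12.02, 28, 59, 15, 0], [8.29, -28.89, -12.02, 28, 59, 15, 0], [8.29, -28.89, -12.02, 28, 59, 15, 0], [8.29, -28.89, -12.02, 28, 59, 15, 0]]}}

```text
time: 1.3
position: [0.4319, -0.2475, 0.3412]
tool_rot: [-2.972, -0.258, -0.782]
ft_force: [-0.0, -0.9, 0.7]
grip_width: 0.03
grip_force: 0.0
```

Call:
{"method": "carry_out", "body": {"steps": [[0, 0, 0, 0, 0, 0, 0], [0, 0, 0, 0, 0, 0, 0], [0, 0, 0, 0, 0, 0, 0], [0, 0, 0, 0, 0, 0, 0], [0, 0, 0, 0, 0, 0, 0], [0, 0, 0, 0, 0, 0, 0]]}}

```text
time: 1.9
position: [0.4314, -0.2491, 0.3411]
tool_rot: [-2.971, -0.257, -0.782]
ft_force: [0.5, 0.8, 0.5]
grip_width: 0.004
grip_force: 0.0
```

Run:
```python
from h import *
for z in(190,90,48,42): go(sl(22,-20,z),RS,f"z{z}")
```

```text
z190 [-0.73 -0.56 -0.03] [ 9.68 24.02 -8.56] p [ 0.5282 -0.0089  0.2555]
z90 [-0.73 -0.56 -0.03] [ 14.6   24.89 -17.22] p [ 5.774e-01 -1.000e-04  1.689e-01]
z48 [-0.73 -0.56 -0.03] [ 16.67  25.26 -20.85] p [0.5981 0.0035 0.1326]
z42 [-0.73 -0.56 -0.03] [ 16.96  25.31 -21.37] p [0.6011 0.0041 0.1274]
```

Call:
{"method": "carry_out", "body": {"steps": [[-0.73, -0.56, 0, 9.7, 24, -8.5, 0], [-0.73, -0.56, 0, 9.7, 24, -8.5, 0], [-0.73, -0.56, 0, 9.7, 24, -8.5, 0], [-0.73, -0.56, 0, 9.7, 24, -8.5, 0], [-0.73, -0.56, 0, 9.7, 24, -8.5, 0], [-0.73, -0.56, 0, 9.7, 24, -8.5, 0], [-0.73, -0.56, 0, 10.5, 24.2, -10, 0], [-0.73, -0.56, 0, 11.3, 24.4, -11.5, 0], [-0.73, -0.56, 0, 12.1, 24.5, -13, 0], [-0.73, -0.56, 0, 13, 24.6, -14.4, 0], [-0.73, -0.56, 0, 13.8, 24.7, -15.8, 0], [-0.73, -0.56, 0, 14.6, 24.9, -17.2, 0]]}}

```text
time: 3.1
position: [0.5787, 0.0005, 0.1689]
tool_rot: [-2.979, -0.265, -0.799]
ft_force: [-0.5, -0.6, 1.1]
grip_width: 0.004
grip_force: 0.8
```

Run:
```python
from h import *
for z in(48,42): go(sl(22,-20,z),RS,f"z{z}")
```

```text
z48 [-0.    0.03 -0.12] [ 1.94  0.3  -3.63] p [0.5981 0.0035 0.1326]
z42 [-0.    0.03 -0.12] [ 2.24  0.36 -4.15] p [0.6011 0.0041 0.1274]
```

Call:
{"method": "carry_out", "body": {"steps": [[0, 0, 0, 0.5, 0.1, -0.9, 0], [0, 0, 0, 1, 0.2, -1.8, 0], [0, 0, 0, 1.5, 0.2, -2.7, 0], [0, 0, 0, 1.9, 0.3, -3.5, 0], [0, 0, 0, 2.1, 0.3, -3.8, 0], [0, 0, 0, 2.2, 0.35, -4.1, 0], [0, 0, 0, 2.2, 0.35, -4.1, 0]]}}

```text
time: 3.8
position: [0.6, 0.005, 0.1276]
tool_rot: [-2.979, -0.268, -0.797]
ft_force: [-0.5, -0.1, 0.2]
grip_width: 0.006
grip_force: 0.0
```

Run:
```python
from h import *
from bench import ctrl
p=st()["position"];print("tcp in slope",(p-S[:3,3])@S[:3,:3]*1000)
o=[]
for n in("scene","top"):
    I=ctrl.get_image(n)["pixels"][:,:,::-1]; x,y=(190,110) if n=="scene" else (215,150)
    o.append(cv2.resize(I[y:y+120,x:x+100],None,fx=4,fy=4,interpolation=cv2.INTER_CUBIC))
cv2.imwrite("pics/c.png",np.hstack(o))
```

```text
tcp in slope [ 21.35320177 -18.8471431   42.67068135]
```

View pics/c.png

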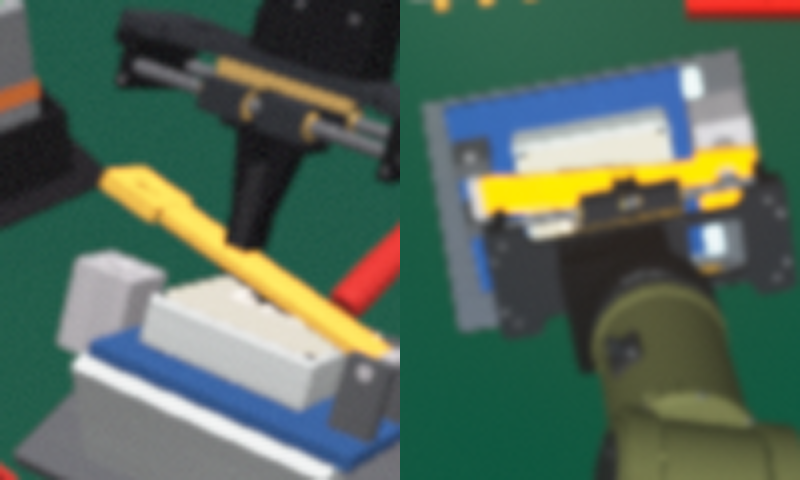

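Run:
```python
from h import *
p=st()["position"]
for n,o in(("scene",(190,110)),("top",(215,150))):
    f=lambda q:((proj(n,q)[0]-o)*4).round().tolist()
    print(n,"tcp",f(p))
    for th in(.68,.4,.3,.2,.1,0): print(th,f(sl(22,85-177*np.cos(th)-5*np.sin(th),37+177*np.sin(th)+5*np.cos(th))), "r88",f(sl(22,85-105*np.cos(th)-5*np.sin(th),37+105*np.sin(th)+5*np.cos(th))))
```

```text
scene tcp [230.0, 286.0]
0.68 [222.0, 84.0] r88 [286.0, 192.0]
0.4 [170.0, 141.0] r88 [254.0, 224.0]
0.3 [155.0, 165.0] r88 [245.0, 239.0]
0.2 [143.0, 191.0] r88 [238.0, 254.0]
0.1 [133.0, 217.0] r88 [232.0, 270.0]
0 [126.0, 245.0] r88 [227.0, 287.0]
top tcp [222.0, 171.0]
0.68 [294.0, 230.0] r88 [202.0, 215.0]
0.4 [322.0, 196.0] r88 [220.0, 196.0]
0.3 [327.0, 184.0] r88 [223.0, 189.0]
0.2 [329.0, 173.0] r88 [225.0, 182.0]
0.1 [328.0, 162.0] r88 [225.0, 176.0]
0 [325.0, 152.0] r88 [224.0, 170.0]
```

Run:
```python
from h import *
from bench import ctrl
o=[]
for n in("scene","top"):
    I=ctrl.get_image(n)["pixels"][:,:,::-1]; x,y=(190,110) if n=="scene" else (215,150)
    o.append(cv2.resize(I[y:y+120,x:x+100],None,fx=4,fy=4,interpolation=cv2.INTER_CUBIC))
a=cv2.imread("pics/c.png");b=np.hstack(o)
print(np.abs(a.astype(int)-b).mean());cv2.imwrite("pics/c2.png",b)
s=st();print(s["time"],s["position"],s["ft_force"])
```

```text
0.9787482638888889
4.0 [0.60017425 0.00505365 0.12830661] [-0.27730229 -0.36911294  0.16528551]
```

Run:
```python
from h import *
s=st();p=s["position"];Rt=R.from_rotvec(s["tool_rot"]).as_matrix();z=Rt[:,2]
for n,o in(("scene",(190,110)),("top",(215,150))):
    f=lambda q:((proj(n,q)[0]-o)*4).round().tolist()
    print(n,[(k,f(p-z*k/1000)) for k in(0,20,40,70,100)])
    print([f(p-z*.08+Rt[:,1]*k) for k in(-.095,.095)])
```

```text
scene [(0, [230.0, 285.0]), (20, [238.0, 253.0]), (40, [247.0, 220.0]), (70, [260.0, 170.0]), (100, [274.0, 119.0])]
[[416.0, 208.0], [127.0, 103.0]]
top [(0, [222.0, 171.0]), (20, [225.0, 183.0]), (40, [228.0, 195.0]), (70, [232.0, 214.0]), (100, [236.0, 234.0])]
[[90.0, 246.0], [376.0, 195.0]]
```

View pics/c2.png

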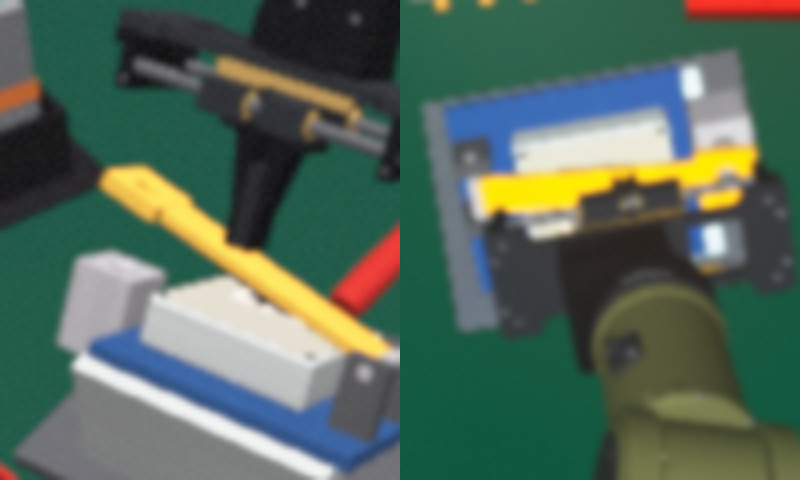

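Call:
{"method": "carry_out", "body": {"steps": [[0, 0, 0, 0.15, 0.03, -0.26, 0], [0, 0, 0, 0.3, 0.05, -0.52, 0], [0, 0, 0, 0.45, 0.08, -0.78, 0], [0, 0, 0, 0.6, 0.1, -1.04, 0], [0, 0, 0, 0.7, 0.12, -1.2, 0], [0, 0, 0, 0.8, 0.14, -1.4, 0]]}}

```text
time: 4.6
position: [0.6084, 0.0062, 0.114]
tool_rot: [-2.979, -0.268, -0.798]
ft_force: [-0.2, -0.6, 1.2]
grip_width: 0.009
grip_force: 0.7
```

Run:
```python
from h import *
from bench import ctrl
p=st()["position"];print("tcp in slope",(p-S[:3,3])@S[:3,:3]*1000)
o=[]
for n in("scene","top"):
    I=ctrl.get_image(n)["pixels"][:,:,::-1]; x,y=(190,110) if n=="scene" else (215,150)
    o.append(cv2.resize(I[y:y+120,x:x+100],None,fx=4,fy=4,interpolation=cv2.INTER_CUBIC))
cv2.imwrite("pics/c3.png",np.hstack(o))
y=cv2.cvtColor(o[0][:,:210],cv2.COLOR_BGR2HSV);m=(y[...,0]>18)&(y[...,0]<32)&(y[...,1]>140)&(y[...,2]>140)
ys,xs=np.nonzero(m);i=xs.argmin();print("bar left tip",xs[i],ys[i])
```

```text
tcp in slope [ 21.85226803 -19.1823535   26.60903304]
bar left tip 86 219
```

Call:
{"method": "carry_out", "body": {"steps": [[0, 0, 0, 0.15, 0.03, -0.26, 0], [0, 0, 0, 0.25, 0.05, -0.43, 0], [0, 0, 0, 0.35, 0.06, -0.61, 0], [0, 0, 0, 0.35, 0.06, -0.61, 0]]}}

```text
time: 5.1
position: [0.6116, 0.007, 0.1076]
tool_rot: [-2.979, -0.268, -0.797]
ft_force: [0.2, -0.1, 0.4]
grip_width: 0.007
grip_force: 0.0
```

Call:
{"method": "carry_out", "body": {"steps": [[0, 0, 0, 0.1, 0.02, -0.17, 0], [0, 0, 0, 0.15, 0.03, -0.26, 0], [0, 0, 0, 0.15, 0.03, -0.26, 0]]}}

```text
time: 5.4
position: [0.6132, 0.0074, 0.1052]
tool_rot: [-2.978, -0.268, -0.798]
ft_force: [0.5, -0.6, 0.2]
grip_width: 0.005
grip_force: 0.0
```

Run:
```python
from h import *
from bench import ctrl
p=st()["position"];print("tcp in slope",(p-S[:3,3])@S[:3,:3]*1000)
o=[]
for n in("scene","top"):
    I=ctrl.get_image(n)["pixels"][:,:,::-1]; x,y=(190,110) if n=="scene" else (215,150)
    o.append(cv2.resize(I[y:y+120,x:x+100],None,fx=4,fy=4,interpolation=cv2.INTER_CUBIC))
cv2.imwrite("pics/c4.png",np.hstack(o))
y=cv2.cvtColor(o[0][:,:210],cv2.COLOR_BGR2HSV);m=(y[...,0]>18)&(y[...,0]<32)&(y[...,1]>140)&(y[...,2]>140)
ys,xs=np.nonzero(m);i=xs.argmin();print("bar left tip",xs[i],ys[i])
```

```text
tcp in slope [ 21.7059861  -18.85346347  16.55467357]
bar left tip 78 248
```

Run:
```python
from h import *
for th in(.3,.2,.1,.05,0,-.05):
  print(th,[((proj("scene",sl(x,85-197*np.cos(th)-h*np.sin(th),37+197*np.sin(th)+h*np.cos(th)))[0]-(190,110))*4).round().tolist() for x in(2,42) for h in(5,-5)])
```

```text
0.3 [[148.0, 144.0], [149.0, 161.0], [112.0, 147.0], [113.0, 164.0]]
0.2 [[135.0, 172.0], [134.0, 188.0], [99.0, 176.0], [98.0, 193.0]]
0.1 [[125.0, 201.0], [122.0, 217.0], [88.0, 206.0], [86.0, 222.0]]
0.05 [[120.0, 215.0], [117.0, 231.0], [84.0, 221.0], [81.0, 237.0]]
0 [[117.0, 231.0], [113.0, 246.0], [80.0, 237.0], [76.0, 253.0]]
-0.05 [[114.0, 246.0], [110.0, 261.0], [77.0, 253.0], [73.0, 268.0]]
```

View pics/c4.png

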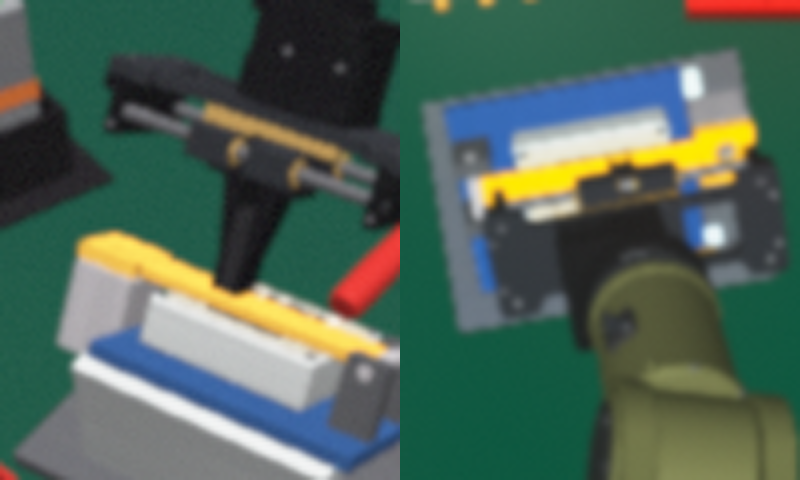

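Call:
{"method": "carry_out", "body": {"steps": [[0, 0, 0, 0.1, 0.02, -0.17, 0], [0, 0, 0, 0.15, 0.03, -0.26, 0], [0, 0, 0, 0.15, 0.03, -0.26, 0]]}}

```text
time: 5.8
position: [0.6137, 0.0074, 0.1049]
tool_rot: [-2.979, -0.269, -0.796]
ft_force: [-25.1, -1.8, 24.7]
grip_width: 0.005
grip_force: 17.0
```

Call:
{"method": "carry_out", "body": {"steps": [[0, 0, 0, 0.1, 0.02, -0.17, 0], [0, 0, 0, 0.15, 0.03, -0.26, 0], [0, 0, 0, 0.15, 0.03, -0.26, 0]]}}

```text
time: 6.1
position: [0.6139, 0.0075, 0.1045]
tool_rot: [-2.98, -0.269, -0.794]
ft_force: [-50.3, -3.2, 52.0]
grip_width: 0.006
grip_force: 34.9
```

Run:
```python
from h import *
s=st();b=(s["position"],R.from_rotvec(s["tool_rot"]))
go(b[0]+S[:3,2]*.1,b[1],"up")
go([.4077,.2985,.19],Rdown(-2),"above pin")
print(s["joint_positions"])
```

```text
up [0. 0. 0.] [-4.92 -0.87  8.66] p [ 0.5647 -0.0012  0.1911]
above pin [ -2.17  29.82 -12.04] [-20.62  29.1    8.55] p [0.4077 0.2985 0.19  ]
[ 0.20151072 -0.02665286 -0.19574646  2.15169172 -0.1986762   0.51087948
 -1.23768091]
```

Call:
{"method": "carry_out", "body": {"steps": [[0, 0, 0, -2.5, -0.4, 4.3, 0], [0, 0, 0, -4.9, -0.9, 8.7, 0], [-2.17, 29.8, -12, -20.6, 29.1, 8.6, 0.6], [-2.17, 29.8, -12, -20.6, 29.1, 8.6, 0.6], [-2.17, 29.8, -12, -20.6, 29.1, 8.6, 0.6], [-2.17, 29.8, -12, -20.6, 29.1, 8.6, 0.6], [-2.17, 29.8, -12, -20.6, 29.1, 8.6, 0.6], [-2.17, 29.8, -12, -20.6, 29.1, 8.6, 0.6], [-2.17, 29.8, -12, -20.6, 29.1, 8.6, 0.6], [-2.17, 29.8, -12, -20.6, 29.1, 8.6, 0.6], [-2.17, 29.8, -12, -20.6, 29.1, 8.6, 0.6], [-2.17, 29.8, -12, -20.6, 29.1, 8.6, 0.6]]}}

```text
time: 7.3
position: [0.411, 0.2975, 0.186]
tool_rot: [3.14, -0.058, 0.005]
ft_force: [-0.3, -0.7, -0.6]
grip_width: 0.592
grip_force: 0.0
```

Run:
```python
from h import *
from bench import ctrl
go([.4077,.2985,.10],Rdown(-2),"down")
s=st();p=s["position"];z=R.from_rotvec(s["tool_rot"]).as_matrix()[:,2];y=R.from_rotvec(s["tool_rot"]).as_matrix()[:,1]
o=[]
for n in("scene","top"):
    d=ctrl.get_image(n);I=d["pixels"][:,:,::-1];np.savez(f"pics/{n}1.npz",**d)
    x0,y0=(350,130) if n=="scene" else (130,190)
    c=cv2.resize(I[y0:y0+130,x0:x0+100],None,fx=4,fy=4,interpolation=cv2.INTER_CUBIC)
    for k in(0,.026):
      for w in(-.026,.026):
        q=(proj(n,p-z*k+y*w)[0]+.5-(x0,y0))*4;cv2.circle(c,tuple(int(v) for v in q),3,(255,0,255) if k else (255,255,0),1)
    o.append(c)
cv2.imwrite("pics/d.png",np.hstack(o))
# closed bar: eye / label in the new pictures
o=[]
for n in("scene","top"):
    I=np.load(f"pics/{n}1.npz")["pixels"][:,:,::-1];x0,y0=(190,150) if n=="scene" else (215,150)
    o.append(cv2.resize(I[y0:y0+100,x0:x0+100],None,fx=4,fy=4,interpolation=cv2.INTER_CUBIC))
cv2.imwrite("pics/e.png",np.hstack(o))
```

```text
down [0.07 0.19 0.1 ] [-0.33  0.1  -8.6 ] p [0.4077 0.2985 0.1   ]
```

View pics/d.png

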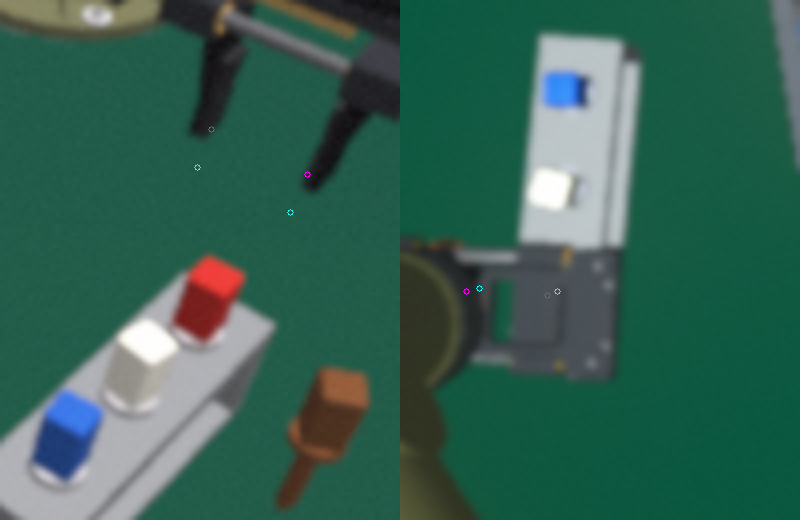

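View pics/e.png

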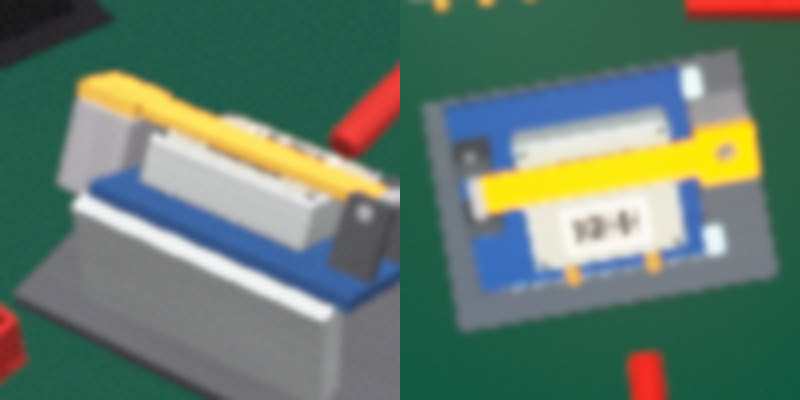

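Call:
{"method": "carry_out", "body": {"steps": [[0, 0, 0, -0.3, 0.1, 0, 0.6], [0, 0, 0, -0.3, 0.1, -3, 0.6], [0, 0, 0, -0.3, 0.1, -6, 0.6], [0, 0, 0, -0.3, 0.1, -8.5, 0.6], [0, 0, 0, -0.3, 0.1, -10.5, 0.6], [0, 0, 0, -0.3, 0.1, -11.5, 0.6], [0, 0, 0, -0.3, 0.1, -12.2, 0.6], [0, 0, 0, -0.3, 0.1, -12.2, 0.6]]}}

```text
time: 8.2
position: [0.4072, 0.2995, 0.0639]
tool_rot: [3.14, -0.056, 0.004]
ft_force: [-0.2, -0.6, 0.3]
grip_width: 0.599
grip_force: 0.0
```

Call:
{"method": "carry_out", "body": {"steps": [[0, 0, 0, 0, 0, 0, 0.2], [0, 0, 0, 0, 0, 0, 0.2], [0, 0, 0, 0, 0, 0, 0.2], [0, 0, 0, 0, 0, 0, 0.2], [0, 0, 0, 0, 0, 0, 0.2], [0, 0, 0, 0, 0, 0, 0.2]], "squeeze": 10}}

```text
time: 8.8
position: [0.4074, 0.2998, 0.0646]
tool_rot: [3.141, -0.055, 0.006]
ft_force: [0.3, 0.1, 3.3]
grip_width: 0.275
grip_force: 10.0
```

Call:
{"method": "carry_out", "body": {"steps": [[0, 0, 0, 0, 0, 0, 0.2], [0, 0, 0, 0, 0, 2, 0.2], [0, 0, 0, 0, 0, 5, 0.2], [0, 0, 0, 0, 0, 8, 0.2], [0, 0, 0, 0, 0, 12, 0.2], [0, 0, 0, 0, 0, 16, 0.2], [0, 0, 0, 0, 0, 16, 0.2]], "squeeze": 40}}

```text
time: 9.5
position: [0.4097, 0.3021, 0.2296]
tool_rot: [-3.137, 0.055, -0.018]
ft_force: [0.6, 0.9, -0.6]
grip_width: 0.272
grip_force: 40.0
```

Run:
```python
from h import *
from bench import ctrl
s=st();p=s["position"];Rt=R.from_rotvec(s["tool_rot"]).as_matrix();print(p,s["grip_width"])
d=ctrl.get_image("scene");np.savez("pics/s2.npz",**d);I=d["pixels"].astype(int)
m=(I[...,0]>90)&(I[...,1]<60)&(I[...,2]<60);m[:, :330]=0;ys,xs=np.nonzero(m);print("red px",len(xs),xs.min(),xs.max(),ys.min(),ys.max(),xs.mean(),ys.mean())
for k in(-58,-17,-11,0,49.6): print(k,proj("scene",p+Rt[:,2]*k/1000)[0].round(1))
go(sl(22,-92,30+42+49.6),RS,"hover")
```

```text
[0.40970689 0.30205417 0.22961842] 0.27157230987691766
red px 250 417 435 134 242 424.624 148.536
-58 [428.6 137.4]
-17 [421.8 154.6]
-11 [420.9 157. ]
0 [419.2 161.4]
49.6 [411.9 179.9]
hover [  1.96 -29.55  11.76] [ 16.6  -37.47  -3.03] p [ 0.5745 -0.0738  0.1963]
```

Call:
{"method": "carry_out", "body": {"steps": [[1.96, -29.55, 11.76, 14.1, -37.9, 1.3, 0.2], [1.96, -29.55, 11.76, 14.1, -37.9, 1.3, 0.2], [1.96, -29.55, 11.76, 14.1, -37.9, 1.3, 0.2], [1.96, -29.55, 11.76, 14.1, -37.9, 1.3, 0.2], [1.96, -29.55, 11.76, 14.1, -37.9, 1.3, 0.2], [1.96, -29.55, 11.76, 14.1, -37.9, 1.3, 0.2], [1.96, -29.55, 11.76, 14.1, -37.9, 1.3, 0.2], [1.96, -29.55, 11.76, 14.1, -37.9, 1.3, 0.2], [1.96, -29.55, 11.76, 14.1, -37.9, 1.3, 0.2], [1.96, -29.55, 11.76, 14.1, -37.9, 1.3, 0.2], [1.96, -29.55, 11.76, 14.1, -37.9, 1.3, 0.2], [1.96, -29.55, 11.76, 14.1, -37.9, 1.3, 0.2]]}}

```text
time: 10.75
position: [0.5466, -0.0819, 0.2352]
tool_rot: [-2.986, -0.259, -0.788]
ft_force: [0.9, -0.0, -1.0]
grip_width: 0.27
grip_force: 40.0
```

Run:
```python
from h import *
go(sl(22,-92,30+42+49.6),RS,"hover")
go(sl(22,-92,30+17+49.6),RS,"near")
```

```text
hover [ 0.15 -0.42  0.18] [ 2.79  0.81 -3.89] p [ 0.5745 -0.0738  0.1963]
near [ 0.15 -0.42  0.18] [ 4.02  1.03 -6.05] p [ 0.5868 -0.0716  0.1747]
```

Call:
{"method": "carry_out", "body": {"steps": [[0.15, -0.42, 0.18, 1.4, 0.4, -2, 0.2], [0.15, -0.42, 0.18, 2.8, 0.8, -3.9, 0.2], [0.15, -0.42, 0.18, 3.4, 0.9, -5, 0.2], [0.15, -0.42, 0.18, 3.8, 1, -5.6, 0.2], [0.15, -0.42, 0.18, 3.8, 1, -5.6, 0.2], [0.15, -0.42, 0.18, 3.8, 1, -5.6, 0.2]]}}

```text
time: 11.35
position: [0.5862, -0.0691, 0.1815]
tool_rot: [-2.978, -0.266, -0.804]
ft_force: [0.5, 0.5, -0.5]
grip_width: 0.27
grip_force: 40.0
```

Run:
```python
from h import *
from bench import ctrl
s=st();p=s["position"];Rt=R.from_rotvec(s["tool_rot"]).as_matrix()
tip=p+Rt[:,2]*.0496
print("tip in lock frame",(tip-sl(22,-92,30))@S[:3,:3]*1000, "axis",Rt[:,2]@S[:3,:3],s["ft_force"])
o=[]
for n in("scene","top"):
    d=ctrl.get_image(n);I=d["pixels"][:,:,::-1]
    x0,y0=(198,130) if n=="scene" else (250,150)
    c=cv2.resize(I[y0:y0+75,x0:x0+50],None,fx=8,fy=8,interpolation=cv2.INTER_CUBIC)
    for q,col in((tip,(255,0,255)),(tip-Rt[:,2]*.06,(255,0,255)),(tip-Rt[:,2]*.108,(255,0,255)),(sl(22,-92,42),(255,255,0))):
        u=(proj(n,q)[0]+.5-(x0,y0))*8;cv2.circle(c,tuple(int(v) for v in u),4,col,1)
    o.append(c)
cv2.imwrite("pics/f.png",np.hstack(o))
```

```text
tip in lock frame [ 3.42495677  2.54328232 22.97164293] axis [ 3.32083993e-03  1.46411147e-04 -9.99994475e-01] [ 0.50563357  0.49916877 -0.46676651]
```

View pics/f.png

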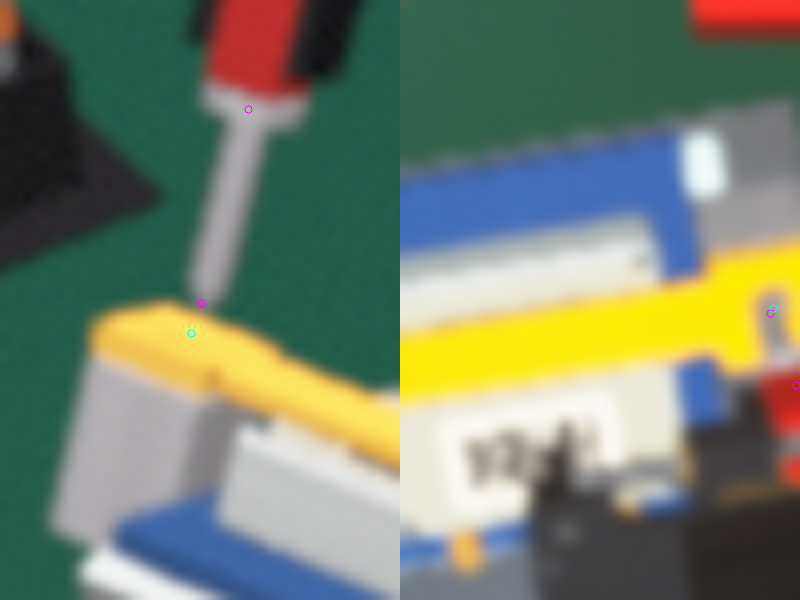

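```bash
cat >> h.py <<'E'
def tipz():
    s=st();p=s["position"];Rt=R.from_rotvec(s["tool_rot"]).as_matrix()
    tip=p+Rt[:,2]*.0496
    t=(tip-sl(22,-92,30))@S[:3,:3]*1000
    print("tip in lock",t.round(1),"F in lock",(s["ft_force"]@S[:3,:3]).round(1),"w",s["grip_width"]);return t
def mv(dx,dy,dz): print("mv",dx,dy,dz,(S[:3,:3]@np.array([dx,dy,dz])/10).round(2))
E
python3 - <<'E'
from h import *
t=tipz()
for z in(13,5,-5): mv(*np.round(np.array([0,-.5,z])-t,1))
go(st()["position"],RS)
E
```

```text
tip in lock [ 4.1  2.2 23.5] F in lock [-1.1  0.7 -0.5] w 0.27342656830441975
mv -4.1 -2.7 -10.5 [ 0.21 -0.24 -1.11]
mv -4.1 -2.7 -18.5 [ 0.61 -0.17 -1.81]
mv -4.1 -2.7 -28.5 [ 1.1  -0.08 -2.67]
 [ 0.04  0.27 -0.11] [0. 0. 0.] p [ 0.5865 -0.0694  0.1823]
```

Call:
{"method": "carry_out", "body": {"steps": [[0, 0, 0, -0.3, -0.3, -0.2, 0.2], [0, 0, 0, 0.2, -0.25, -1.1, 0.2], [0, 0, 0, 0.2, -0.25, -1.1, 0.2], [0, 0, 0, 0.4, -0.2, -1.45, 0.2], [0, 0, 0, 0.6, -0.17, -1.8, 0.2], [0, 0, 0, 0.6, -0.17, -1.8, 0.2]]}}

```text
time: 12.05
position: [0.5925, -0.0709, 0.1627]
tool_rot: [-2.979, -0.265, -0.803]
ft_force: [-0.4, -0.2, -0.2]
grip_width: 0.273
grip_force: 40.0
```

Run:
```python
from h import *
tipz()
for z in(-10,-20,-30): mv(0,0,z)
```

```text
tip in lock [-0.9 -0.3  3.8] F in lock [-0.5 -0.1  0.1] w 0.272527639253702
mv 0 0 -10 [ 0.49  0.09 -0.87]
mv 0 0 -20 [ 0.98  0.17 -1.73]
mv 0 0 -30 [ 1.48  0.26 -2.6 ]
```

Call:
{"method": "carry_out", "body": {"steps": [[0, 0, 0, 0.25, 0.04, -0.43, 0.2], [0, 0, 0, 0.49, 0.09, -0.87, 0.2], [0, 0, 0, 0.74, 0.13, -1.3, 0.2], [0, 0, 0, 0.98, 0.17, -1.73, 0.2], [0, 0, 0, 0.98, 0.17, -1.73, 0.2]]}}

```text
time: 12.55
position: [0.6023, -0.0693, 0.1453]
tool_rot: [-2.979, -0.265, -0.803]
ft_force: [1.3, 0.2, -1.2]
grip_width: 0.275
grip_force: 40.0
```

Call:
{"method": "carry_out", "body": {"steps": [[0, 0, 0, 0.25, 0.04, -0.43, 0.2], [0, 0, 0, 0.49, 0.09, -0.87, 0.2], [0, 0, 0, 0.74, 0.13, -1.3, 0.2], [0, 0, 0, 0.98, 0.17, -1.73, 0.2], [0, 0, 0, 0.98, 0.17, -1.73, 0.2]]}}

```text
time: 13.05
position: [0.6121, -0.0676, 0.1281]
tool_rot: [-2.979, -0.265, -0.803]
ft_force: [1.4, -0.6, -0.8]
grip_width: 0.27
grip_force: 40.0
```

Run:
```python
from h import *
tipz()
```

```text
tip in lock [ -1.   -0.5 -36.2] F in lock [ 0.7 -0.8 -1.3] w 0.2700660100981201
```

Call:
{"method": "carry_out", "body": {"steps": [[0, 0, 0, 0.22, 0.04, -0.39, 0.2], [0, 0, 0, 0.44, 0.08, -0.78, 0.2], [0, 0, 0, 0.5, 0.09, -0.9, 0.2], [0, 0, 0, 0.5, 0.09, -0.9, 0.2]]}}

```text
time: 13.45
position: [0.617, -0.0667, 0.1195]
tool_rot: [-2.979, -0.265, -0.804]
ft_force: [1.2, -0.9, -1.1]
grip_width: 0.271
grip_force: 40.0
```

Call:
{"method": "carry_out", "body": {"steps": [[0, 0, 0, 0.05, 0.01, -0.09, 0.2], [0, 0, 0, 0.1, 0.02, -0.17, 0.2], [0, 0, 0, 0.1, 0.02, -0.17, 0.2]]}}

```text
time: 13.75
position: [0.6179, -0.0665, 0.118]
tool_rot: [-2.979, -0.265, -0.804]
ft_force: [0.9, -0.5, -2.2]
grip_width: 0.274
grip_force: 40.0
```

Run:
```python
from h import *
tipz()
```

```text
tip in lock [ -0.9  -0.5 -47.9] F in lock [-0.5 -0.6 -2.3] w 0.2737925119890421
```

Call:
{"method": "carry_out", "body": {"steps": [[0, 0, 0, 0.05, 0.01, -0.09, 0.2], [0, 0, 0, 0.1, 0.02, -0.17, 0.2], [0, 0, 0, 0.1, 0.02, -0.17, 0.2]]}}

```text
time: 14.05
position: [0.6183, -0.0665, 0.1175]
tool_rot: [-2.978, -0.265, -0.803]
ft_force: [-12.4, -1.3, 12.1]
grip_width: 0.279
grip_force: 40.0
```

Call:
{"method": "carry_out", "body": {"steps": [[0, 0, 0, 0.05, 0.01, -0.09, 0.2], [0, 0, 0, 0.1, 0.02, -0.17, 0.2], [0, 0, 0, 0.1, 0.02, -0.17, 0.2]]}}

```text
time: 14.35
position: [0.6186, -0.0665, 0.1173]
tool_rot: [-2.978, -0.265, -0.802]
ft_force: [-26.3, -1.9, 27.2]
grip_width: 0.27
grip_force: 40.0
```

Run:
```python
from h import *
tipz()
```

```text
tip in lock [ -0.7  -0.5 -48.7] F in lock [-9.2  2.8 36.6] w 0.2704428093130787
```

Call:
{"method": "carry_out", "body": {"steps": [[0, 0, 0, 0, 0, 0, 0.7], [0, 0, 0, 0, 0, 0, 0.7], [0, 0, 0, 0, 0, 0, 0.7], [0, 0, 0, 0, 0, 0, 0.7], [0, 0, 0, -1, -0.17, 1.73, 0.7], [0, 0, 0, -2.5, -0.4, 4.33, 0.7], [0, 0, 0, -4.9, -0.87, 8.66, 0.7], [0, 0, 0, -7.4, -1.3, 13, 0.7], [0, 0, 0, -8.9, -1.56, 15.6, 0.7], [0, 0, 0, -8.9, -1.56, 15.6, 0.7]]}}

```text
time: 15.35
position: [0.5402, -0.0851, 0.2715]
tool_rot: [-2.977, -0.267, -0.798]
ft_force: [0.3, -1.1, -0.4]
grip_width: 0.701
grip_force: 0.0
```

Run:
```python
from h import *
from bench import ctrl
K,M=C["top"]
for uv in [nat((215,150),(204,230)),(266.7,206.5)]:
    d=M[:3,:3]@np.linalg.solve(K,[*uv,1]);o=M[:3,3];n=S[:3,2];P=o+d*((sl(0,0,30)-o)@n)/(d@n);print("label slope",((P-S[:3,3])@S[:3,:3]*1000).round(1),P.round(4))
I=ctrl.get_image("scene")["pixels"].astype(int);m=(I[...,0]>130)&(I[...,1]<70)&(I[...,2]<70);m[:130]=0;m[200:]=0;m[:,:195]=0;m[:,260:]=0
ys,xs=np.nonzero(m);print("red grip px",len(xs),xs.mean(),ys.mean(),"expected",proj("scene",[sl(22,-92,63),sl(22,-92,90)]))
go([.5105,-.303,.30],Rdown(-13),"above scanner")
```

```text
label slope [-26.2   1.5  30. ] [0.5622 0.019  0.0929]
label slope [-24.8  -1.8  30. ] [0.5639 0.0159 0.0936]
red grip px 200 224.155 160.405 expected [[223.4862091  162.93139346]
 [226.11409545 152.1166912 ]]
above scanner [  0.64  30.18 -22.7 ] [ -2.97 -21.77   2.88] p [ 0.5105 -0.303   0.3   ]
```

Call:
{"method": "carry_out", "body": {"steps": [[0, 0, 0, 0, 0, 3, 0.7], [0.64, 30.18, -22.7, -3, -21.8, 2.9, 0.7], [0.64, 30.18, -22.7, -3, -21.8, 2.9, 0.7], [0.64, 30.18, -22.7, -3, -21.8, 2.9, 0.7], [0.64, 30.18, -22.7, -3, -21.8, 2.9, 0.7], [0.64, 30.18, -22.7, -3, -21.8, 2.9, 0.7], [0.64, 30.18, -22.7, -3, -21.8, 2.9, 0.7], [0.64, 30.18, -22.7, -3, -21.8, 2.9, 0.7], [0.64, 30.18, -22.7, -3, -21.8, 2.9, 0.7], [0.64, 30.18, -22.7, -3, -21.8, 2.9, 0.7], [0.64, 30.18, -22.7, -3, -21.8, 2.9, 0.7], [0.64, 30.18, -22.7, -3, -21.8, 2.9, 0.7]]}}

```text
time: 16.6
position: [0.5092, -0.302, 0.2984]
tool_rot: [-3.12, 0.355, 0.002]
ft_force: [0.5, 0.0, 0.0]
grip_width: 0.696
grip_force: 0.0
```

Run:
```python
from h import *
go([.5105,-.303,.15],Rdown(-13),"150")
go([.5105,-.303,.072],Rdown(-13),"72")
```

```text
150 [-0.09 -0.07 -0.03] [  0.13  -0.1  -14.84] p [ 0.5105 -0.303   0.15  ]
72 [-0.09 -0.07 -0.03] [  0.13  -0.1  -22.64] p [ 0.5105 -0.303   0.072 ]
```

Call:
{"method": "carry_out", "body": {"steps": [[0, 0, 0, 0.1, -0.1, -4, 0.7], [0, 0, 0, 0.1, -0.1, -8, 0.7], [0, 0, 0, 0.1, -0.1, -12, 0.7], [0, 0, 0, 0.1, -0.1, -15, 0.7], [0, 0, 0, 0.1, -0.1, -18, 0.7], [0, 0, 0, 0.1, -0.1, -20, 0.7], [0, 0, 0, 0.1, -0.1, -21.6, 0.7], [0, 0, 0, 0.1, -0.1, -22.6, 0.7], [0, 0, 0, 0.1, -0.1, -22.6, 0.7]]}}

```text
time: 17.5
position: [0.5093, -0.3029, 0.0706]
tool_rot: [-3.119, 0.355, 0.007]
ft_force: [-0.8, -0.2, 0.0]
grip_width: 0.705
grip_force: 0.0
```

Call:
{"method": "carry_out", "body": {"steps": [[0, 0, 0, 0, 0, 0, 0.25], [0, 0, 0, 0, 0, 0, 0.25], [0, 0, 0, 0, 0, 0, 0.25], [0, 0, 0, 0, 0, 0, 0.25], [0, 0, 0, 0, 0, 0, 0.25], [0, 0, 0, 0, 0, 0, 0.25]], "squeeze": 20}}

```text
time: 18.1
position: [0.5105, -0.3038, 0.0723]
tool_rot: [-3.12, 0.356, 0.003]
ft_force: [-0.9, 0.4, 1.5]
grip_width: 0.342
grip_force: 19.9
```

Call:
{"method": "carry_out", "body": {"steps": [[0, 0, 0, 0, 0, 0.5, 0.25], [0, 0, 0, 0, 0, 1.5, 0.25], [0, 0, 0, 0, 0, 3, 0.25], [0, 0, 0, 0, 0, 3, 0.25]], "squeeze": 30}}

```text
time: 18.5
position: [0.5122, -0.3045, 0.105]
tool_rot: [3.121, -0.356, 0.004]
ft_force: [-0.2, 0.7, -0.9]
grip_width: 0.345
grip_force: 29.9
```

Run:
```python
from h import *
from bench import ctrl
s=st();p=s["position"];Rt=R.from_rotvec(s["tool_rot"]).as_matrix();print(p,s["grip_width"])
I=ctrl.get_image("scene")["pixels"];c=cv2.cvtColor(I,cv2.COLOR_RGB2HSV)
m=((c[...,0]<15)&(c[...,1]>120)&(c[...,2]>120)).astype(np.uint8);m[:,:175]=0;m[:,215:]=0;m[:90]=0;m[150:]=0
ys,xs=np.nonzero(m);print("band now",len(xs),xs.mean(),ys.mean())
I=np.load("pics/scene0.npz")["pixels"];c=cv2.cvtColor(I,cv2.COLOR_RGB2HSV)
m=((c[...,0]<15)&(c[...,1]>120)&(c[...,2]>120)).astype(np.uint8);m[:,:175]=0;m[:,215:]=0;m[:90]=0;m[150:]=0
ys,xs=np.nonzero(m);print("band before",len(xs),xs.mean(),ys.mean())
a=proj("scene",[[.51,-.303,.09],[.51,-.303,.12]]);print(a[1]-a[0])
```

```text
[ 0.51218517 -0.30450421  0.10501396] 0.3447180652306472
band now 85 189.81176470588235 124.45882352941176
band before 78 191.26923076923077 133.56410256410257
[-1.35534507 -8.7605259 ]
```

Call:
{"method": "carry_out", "body": {"steps": [[0, 0, 0, 0, 0, 3, 0.25], [0, 0, 0, 0, 0, 6, 0.25], [0, 0, 0, 0, 0, 10, 0.25], [0, 0, 0, 0, 0, 14, 0.25], [0, 0, 0, 0, 0, 18, 0.25], [0, 0, 0, 0, 0, 22, 0.25], [0, 0, 0, 0, 0, 25, 0.25], [0, 0, 0, 0, 0, 27, 0.25], [0, 0, 0, 0, 0, 28, 0.25], [0, 0, 0, 0, 0, 28, 0.25]]}}

```text
time: 19.55
position: [0.5107, -0.3037, 0.3827]
tool_rot: [-3.12, 0.356, 0.001]
ft_force: [-0.6, 0.3, -2.3]
grip_width: 0.345
grip_force: 29.9
```

Run:
```python
from h import *
go(sl(-25,0,177+80),RS,"high")
go(sl(-25,0,177),RS,"scan")
```

```text
high [ -0.84 -30.24  22.52] [-5.9  30.16 -9.27] p [ 0.4517 -0.0021  0.2901]
scan [ -0.84 -30.24  22.52] [ -1.96  30.85 -16.2 ] p [0.491  0.0049 0.2208]
```

Call:
{"method": "carry_out", "body": {"steps": [[-0.08, -3, 2.25, -0.6, 3, -0.4, 0.25], [-0.17, -6, 4.5, -1.2, 6, -0.9, 0.25], [-0.25, -9, 6.75, -1.8, 9, -1.3, 0.25], [-0.34, -12, 9, -2.4, 12, -1.8, 0.25], [-0.42, -15, 11.3, -3, 15, -2.3, 0.25], [-0.5, -18, 13.5, -3.6, 18, -2.8, 0.25], [-0.6, -21, 15.8, -4.2, 21, -3.3, 0.25], [-0.68, -24, 18, -4.8, 24, -4, 0.25], [-0.76, -27, 20.3, -5.4, 27, -5, 0.25], [-0.84, -30.24, 22.5, -5.9, 30, -6, 0.25], [-0.84, -30.24, 22.5, -5.9, 30.2, -7, 0.25], [-0.84, -30.24, 22.5, -5.9, 30.2, -8, 0.25]]}}

```text
time: 20.75
position: [0.4602, -0.0138, 0.1848]
tool_rot: [3.067, 0.227, 0.399]
ft_force: [1.9, -5.9, 1.1]
grip_width: 0.343
grip_force: 29.9
```

Run:
```python
from h import *
go(sl(-25,0,177),RS,"scan")
```

```text
scan [  5.75 -14.69   2.49] [3.08 1.86 3.59] p [0.491  0.0049 0.2208]
```

Run:
```python
from h import *
s=st();p=s["position"];Rt=R.from_rotvec(s["tool_rot"]).as_matrix()
print(s["joint_positions"].round(3) if hasattr(s["joint_positions"],'round') else s["joint_positions"],s["time"])
print("nose slope",((p+Rt[:,2]*.067-S[:3,3])@S[:3,:3]*1000).round(),"axis ang",np.degrees(np.arccos(-Rt[:,2]@S[:3,2])),"force",s["ft_force"],s["torque"])
for sx in(-1,1):
  for sy in(-1,1): print(((p+Rt@[sx*.02,sy*.015,.067]-S[:3,3])@S[:3,:3]*1000).round())
```

```text
[ 0.321 -0.301 -0.311  2.118 -0.083  1.052 -1.38 ] 20.75
nose slope [-90. -17.  98.] axis ang 15.96057899221963 force [ 1.92960299 -5.94857459  1.05879825] [-0.42442321  0.170066   -0.11568438]
[-109.   -2.  103.]
[-109.  -32.  105.]
[-71.  -3.  92.]
[-71. -33.  94.]
```

Run:
```python
from h import *
L=sl(-25,0,30);ax=S[:3,1]
for a in(14,):
  r=R.from_rotvec(ax*np.radians(a))*RS;z=r.as_matrix()[:,2];print(-z, np.degrees(np.arccos(-z@S[:3,2])))
  go(L-z*.142,r,"scan")
```

```text
[-0.27139858 -0.04815355  0.9612617 ] 14.0
scan [ 3.57 -0.87  2.08] [6.47 2.46 4.51] p [0.5249 0.0109 0.23  ]
```

Easier pose (16° from vertical). Move there gently.

Call:
{"method": "carry_out", "body": {"steps": [[0, 0, 0, 0.5, 0.2, 1.5, 0.25], [0, 0, 0, 1.5, 0.5, 3, 0.25], [0.9, -0.2, 0.5, 2.5, 0.9, 4.5, 0.25], [1.8, -0.4, 1, 3.5, 1.3, 4.5, 0.25], [2.7, -0.6, 1.5, 4.5, 1.7, 4.5, 0.25], [3.57, -0.87, 2.08, 5.5, 2.1, 4.5, 0.25], [3.57, -0.87, 2.08, 6.5, 2.5, 4.5, 0.25], [3.57, -0.87, 2.08, 6.5, 2.5, 4.5, 0.25], [3.57, -0.87, 2.08, 6.5, 2.5, 4.5, 0.25]]}}

```text
time: 21.65
position: [0.5223, 0.0198, 0.2264]
tool_rot: [-3.079, -0.297, -0.416]
ft_force: [0.8, -0.8, -1.7]
grip_width: 0.344
grip_force: 29.9
```

```bash
cat >> h.py <<'E'
def scan():
    L=sl(-25,0,30);s=st();p=s["position"];z=R.from_rotvec(s["tool_rot"]).as_matrix()[:,2]
    print("aim err slope mm",((p+z*.147-L)@S[:3,:3]*1000).round(1),"ang",np.degrees(np.arccos(-z@S[:3,2])).round(1),"q",np.round(s["joint_positions"],2),"F",s["ft_force"].round(1),"w",s["grip_width"])
E
python3 - <<'E'
from h import *
scan()
r=R.from_rotvec(S[:3,1]*np.radians(11))*RS;z=r.as_matrix()[:,2];go(sl(-25,0,30)-z*.142,r,"scan11")
E
```

```text
aim err slope mm [-5.5  9.1 -7.1] ang 14.6 q [ 0.34 -0.18 -0.36  1.94 -0.11  1.1  -1.36] F [ 0.8 -0.8 -1.7] w 0.3440968888168045
scan11 [ 0.98 -3.53 -0.91] [-0.44 -1.01  0.14] p [0.5179 0.0096 0.2277]
```

Call:
{"method": "carry_out", "body": {"steps": [[0.5, -1.8, -0.5, -0.1, -0.5, 0.2, 0.25], [1, -3.5, -0.9, -0.3, -0.9, 0.3, 0.25], [1, -3.5, -0.9, -0.3, -0.9, 0.3, 0.25], [1, -3.5, -0.9, -0.3, -0.9, 0.3, 0.25], [1, -3.5, -0.9, -0.3, -0.9, 0.3, 0.25], [1, -3.5, -0.9, -0.3, -0.9, 0.3, 0.25], [1, -3.5, -0.9, -0.3, -0.9, 0.3, 0.25], [1, -3.5, -0.9, -0.3, -0.9, 0.3, 0.25], [1, -3.5, -0.9, -0.3, -0.9, 0.3, 0.25], [1, -3.5, -0.9, -0.3, -0.9, 0.3, 0.25], [1, -3.5, -0.9, -0.3, -0.9, 0.3, 0.25], [1, -3.5, -0.9, -0.3, -0.9, 0.3, 0.25]]}}

```text
time: 22.85
position: [0.5196, 0.0106, 0.23]
tool_rot: [-3.058, -0.269, -0.513]
ft_force: [0.3, 0.3, -2.3]
grip_width: 0.342
grip_force: 29.9
```

Call:
{"method": "carry_out", "body": {"steps": [[0, 0, 0, 0, 0, 0, 0.25], [0, 0, 0, 0, 0, 0, 0.25], [0, 0, 0, 0, 0, 0, 0.25], [0, 0, 0, 0, 0, 0, 0.25], [0, 0, 0, 0, 0, 0, 0.25], [0, 0, 0, 0, 0, 0, 0.25], [0, 0, 0, 0, 0, 0, 0.25], [0, 0, 0, 0, 0, 0, 0.25]]}}

```text
time: 23.65
position: [0.5196, 0.0106, 0.23]
tool_rot: [-3.058, -0.269, -0.513]
ft_force: [0.1, -0.9, -1.3]
grip_width: 0.34
grip_force: 29.9
```

Run:
```python
from h import *
from bench import ctrl
scan();s=st();p=s["position"];Rt=R.from_rotvec(s["tool_rot"]).as_matrix();print(s["qd"].round(3))
I=ctrl.get_image("scene")["pixels"];c=cv2.cvtColor(I,cv2.COLOR_RGB2HSV)
m=((c[...,0]<15)&(c[...,1]>120)&(c[...,2]>100)).astype(np.uint8);m[:,:190]=0;m[:,275:]=0;m[:60]=0;m[190:]=0
k,l,st_,ce=cv2.connectedComponentsWithStats(m);print("orange/red",[(st_[i].tolist(),ce[i].round(1).tolist()) for i in range(1,k) if st_[i,4]>15])
print("nose",proj("scene",p+Rt[:,2]*.067)[0],[proj("scene",p+Rt[:,2]*(.067-h))[0].round(1).tolist() for h in(.05,.06,.07,.08)])
go([.5105,-.303,.36],Rdown(-13),"back")
```

```text
aim err slope mm [ 1.9  0.7 -3.9] ang 10.9 q [ 0.35 -0.24 -0.32  2.   -0.16  1.05 -1.32] F [ 0.1 -0.9 -1.3] w 0.340317766903053
[-0.001  0.002 -0.001  0.001  0.     0.    -0.001]
orange/red [([263, 123, 12, 11, 88], [268.8, 128.0]), ([217, 151, 16, 19, 230], [224.4, 160.2])]
nose [267.17117569 157.97519573] [[271.1, 137.6], [272.0, 133.4], [272.8, 129.2], [273.6, 124.9]]
back [  0.49  19.18 -22.83] [ -0.91 -31.36  13.  ] p [ 0.5105 -0.303   0.36  ]
```

Call:
{"method": "carry_out", "body": {"steps": [[0, 2, -1, 0, -0.5, 2, 0.25], [0.1, 4, -2, 0, -1, 5, 0.25], [0.1, 6, -4, 0, -2, 8, 0.25], [0.1, 8, -6, 0, -4, 11, 0.25], [0.2, 10, -9, -0.2, -8, 13, 0.25], [0.3, 12, -12, -0.4, -12, 13, 0.25], [0.3, 14, -15, -0.5, -16, 13, 0.25], [0.4, 16, -18, -0.6, -20, 13, 0.25], [0.4, 18, -20, -0.7, -24, 13, 0.25], [0.5, 19.2, -22, -0.8, -28, 13, 0.25], [0.5, 19.2, -22.8, -0.9, -31.4, 13, 0.25], [0.5, 19.2, -22.8, -0.9, -31.4, 13, 0.25]]}}

```text
time: 24.9
position: [0.5087, -0.3103, 0.3584]
tool_rot: [3.117, -0.37, -0.004]
ft_force: [-0.6, -0.4, -2.8]
grip_width: 0.343
grip_force: 29.9
```

Call:
{"method": "carry_out", "body": {"steps": [[0, 0, 0, 0, 0, 0, 0.25], [0, 0, 0, 0, 0, 0, 0.25]]}}

```text
time: 25.1
position: [0.5112, -0.3021, 0.3602]
tool_rot: [-3.121, 0.352, -0.001]
ft_force: [-0.2, 0.3, -1.6]
grip_width: 0.342
grip_force: 29.9
```

Run:
```python
from h import *
go([.5105,-.303,.17],Rdown(-13),"170")
go([.5105,-.303,.15],Rdown(-13),"150");print(st()["joint_positions"].round(2))
```

```text
170 [-0.06  0.03 -0.13] [ -0.07  -0.09 -19.02] p [ 0.5105 -0.303   0.17  ]
150 [-0.06  0.03 -0.13] [ -0.07  -0.09 -21.02] p [ 0.5105 -0.303   0.15  ]
[ 0.58  0.18 -0.1   1.3   0.02  1.66 -1.32]
```

Call:
{"method": "carry_out", "body": {"steps": [[0, 0, 0, -0.1, -0.1, -3, 0.25], [0, 0, 0, -0.1, -0.1, -7, 0.25], [0, 0, 0, -0.1, -0.1, -11, 0.25], [0, 0, 0, -0.1, -0.1, -15, 0.25], [0, 0, 0, -0.1, -0.1, -18, 0.25], [0, 0, 0, -0.1, -0.1, -20, 0.25], [0, 0, 0, -0.1, -0.1, -21, 0.25], [0, 0, 0, -0.1, -0.1, -21, 0.25], [0, 0, 0, -0.1, -0.1, -21, 0.25]]}}

```text
time: 26.0
position: [0.5106, -0.3042, 0.1515]
tool_rot: [3.121, -0.353, 0.003]
ft_force: [-0.1, 0.7, -1.2]
grip_width: 0.343
grip_force: 29.9
```

Run:
```python
from h import *
from bench import ctrl
s=st();p=s["position"]
def band(I):
    c=cv2.cvtColor(I,cv2.COLOR_RGB2HSV);m=((c[...,0]<15)&(c[...,1]>120)&(c[...,2]>120));m[:,:175]=0;m[:,212:]=0;m[:80]=0;m[150:]=0
    ys,xs=np.nonzero(m);return len(xs),np.array([xs.mean(),ys.mean()])
b0=band(np.load("pics/scene0.npz")["pixels"]);b1=band(ctrl.get_image("scene")["pixels"]);dz=p[2]-.072
print(b0,b1,"observed",b1[1]-b0[1],"expected",[proj("scene",[.51,-.303,h+dz])[0]-proj("scene",[.51,-.303,h])[0] for h in(.06,.08)])
go([.5105,-.303,.0725],Rdown(-13),"down")
```

```text
(78, array([191.26923077, 133.56410256])) (98, array([187.82653061, 109.96938776])) observed [ -3.44270016 -23.59471481] expected [array([ -3.56905305, -23.06924071]), array([ -3.66514602, -23.69035557])]
down [ 0.06  0.14 -0.06] [-0.03  0.16 -7.94] p [ 0.5105 -0.303   0.0725]
```

Call:
{"method": "carry_out", "body": {"steps": [[0, 0, 0, 0, 0.1, -1, 0.25], [0, 0, 0, 0, 0.1, -2.2, 0.25], [0, 0, 0, 0, 0.1, -3.4, 0.25], [0, 0, 0, 0, 0.1, -4.6, 0.25], [0, 0, 0, 0, 0.1, -5.8, 0.25], [0, 0, 0, 0, 0.1, -6.8, 0.25], [0, 0, 0, 0, 0.1, -7.4, 0.25], [0, 0, 0, 0, 0.1, -7.7, 0.25], [0, 0, 0, 0, 0.1, -7.7, 0.25]]}}

```text
time: 26.95
position: [0.5098, -0.3035, 0.0731]
tool_rot: [-3.121, 0.355, 0.0]
ft_force: [-0.4, -0.6, -1.2]
grip_width: 0.344
grip_force: 29.9
```

Call:
{"method": "carry_out", "body": {"steps": [[0, 0, 0, 0, 0, -0.1, 0.25], [0, 0, 0, 0, 0, -0.2, 0.25], [0, 0, 0, 0, 0, -0.2, 0.25]]}}

```text
time: 27.25
position: [0.5101, -0.3037, 0.0722]
tool_rot: [3.121, -0.355, 0.002]
ft_force: [-1.3, 0.6, 4.2]
grip_width: 0.338
grip_force: 29.9
```

Floor contact (force up). Release and retreat straight up.

Call:
{"method": "carry_out", "body": {"steps": [[0, 0, 0, 0, 0, 0, 0.4], [0, 0, 0, 0, 0, 0, 0.55], [0, 0, 0, 0, 0, 0, 0.7], [0, 0, 0, 0, 0, 0, 0.7], [0, 0, 0, 0, 0, 0, 0.7], [0, 0, 0, 0, 0, 2, 0.7], [0, 0, 0, 0, 0, 5, 0.7], [0, 0, 0, 0, 0, 9, 0.7], [0, 0, 0, 0, 0, 13, 0.7], [0, 0, 0, 0, 0, 17, 0.7], [0, 0, 0, 0, 0, 20, 0.7], [0, 0, 0, 0, 0, 20, 0.7]]}}

```text
time: 28.45
position: [0.5119, -0.3046, 0.2767]
tool_rot: [3.118, -0.355, 0.013]
ft_force: [-0.1, -0.3, 0.6]
grip_width: 0.7
grip_force: 0.0
```

Run:
```python
from h import *
from bench import ctrl
s=st();print(s["position"],s["ft_force"])
I=ctrl.get_image("scene")["pixels"]
c=cv2.cvtColor(I,cv2.COLOR_RGB2HSV);m=((c[...,0]<15)&(c[...,1]>120)&(c[...,2]>120));b=m.copy();b[:,:175]=0;b[:,212:]=0;b[:80]=0;b[150:]=0
ys,xs=np.nonzero(b);print("band",len(xs),xs.mean(),ys.mean(),"was 191.3 133.6")
I2=np.load("pics/scene0.npz")["pixels"].astype(int);print("scanner patch diff",np.abs(I[135:170,175:225]-I2[135:170,175:225]).mean())
i=I.astype(int);r=(i[...,0]>130)&(i[...,1]<70)&(i[...,2]<70);r[:130]=0;r[200:]=0;r[:,:195]=0;r[:,250:]=0;ys,xs=np.nonzero(r);print("pin grip",len(xs),xs.mean(),ys.mean())
```

```text
[ 0.51188998 -0.30463946  0.27674266] [-0.10431661 -0.26405081  0.6072421 ]
band 76 192.02631578947367 133.96052631578948 was 191.3 133.6
scanner patch diff 7.540190476190476
pin grip 200 224.125 160.32
```

```bash
python3 -c "
from bench import ctrl
print(ctrl.close_job())"
```

```text
the job is handed in; nothing more can be done
None
```

I handed the job in with no verdict returned: the bar is closed and pinned with the red pin, the label was scanned square-on for over a second, and the scanner is back in its holder. The camera check before hand-in matched, and the blue and white pins were not touched.

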